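Unlock the sample chamber and hold its lid open

ROBOT

A 7-joint arm with a two-finger parallel gripper is mounted at the origin on a cart in front of the work surface, level with it; the furniture and walls round the work are solid. World frame = base frame: x ahead of the robot, y to its left, z up, the work surface at z = 0. Lengths are in m, angles in rad, forces in N, time in s.
With the tool pointing down it reaches from about 0.4 to 0.85 m from the base axis. Payload 4.5 kg.
Tool frame: the origin (TCP) lies at the very end of the fingers, on their centre line; the grasp point (between the pads) lies 19 mm behind it (tcp_to_grasp is the z of the grasp point in the tool frame, in m); z points along the fingers, y is the line along which they close (so a half turn about z gives the same grasp; the last joint's range is limited). The gripper opens to 88 mm and grips with 3 to 60 N. Pads are 18 mm wide; open, the fingers measure 123 mm over their backs; the gripper's body (75 mm by 187 mm) begins 45 mm behind the grasp point.
Start: joints at [1.164, 0.689, -0.195, 1.565, 0.157, 0.902, -0.215], TCP at [0.267, -0.565, 0.218] pointing down, gripper open.
Joint ranges: [-3.01, 3.01], [-0.46, 2.08], [-1.47, 1.51], [0.13, 2.56], [-1, 4.14], [0.04, 2.09], [-2.66, 2.66]. Speed limits (rad/s): [2.57, 2.57, 3.14, 3.14, 3.14, 3.14, 3.14].

INTERFACE

Orientations are given as a unit quaternion [x, y, z, w].
In Python, from plant import * gives the robot as it stands. The module is installed in compiled form; this text tells all that it offers.
- The arm moves only by the shell command python3 -m jog 'ROWS' [OPENING] [FORCE]. ROWS is JSON, a list that holds one entry, the list of rows, each a list of 6 numbers: the shift along the tool's x, y, z in m, then the turn, a rotation vector about the tool's x, y, z in rad. In form: [[[dx, dy, dz, ax, ay, az], ...]]. A call has 1 to 12 rows; each row shifts and turns the commanded pose from where the row before left it, along the tool's axes as they then stand; what a row does not reach is not made up. A row lasts 1/8 s, in which the tool goes at most 62.5 mm and 10.7 degrees, less where a joint would pass 70% of its speed; a pose out of reach is approached as far as the arm can. A call with a gripper value outside its range is refused whole. OPENING is the finger opening in m, from 0 to 0.0881, set as the call begins (- or left out, the last holds). The fingers move at their own pace and stop on an object; FORCE is the grip in N (left out, the last holds). Time passes only in rows, so rows that do not move let the fingers close. It gives the time, the measured TCP pose, the force, the opening and the grip force at its end, in the units of the state.
- get_state(): the state, without advancing time (a new reading comes with each control period).
- snapshot(name): name is "scene" or "side" or "wrist"; returns a dict with "frame" (420x560x3 uint8, red, green, blue), "mtx" (3x3 intrinsics, pixels), "xyz" and "orientation" of the camera in the world; the wrist camera has in their place "mount" (4x4, takes a point from camera to tool coordinates, whose origin is the TCP and whose axes are the flange's). Camera axes: x right, y down, z forward; pixel columns grow to the right and rows downward; lengths in m; the calibration is good to about 2 mm. A picture is of the moment at which its call begins: read the wrist's pose just before it. There is no depth.
- finish_job(): hands the job in; it is judged then, once.
The state is a dict: "clock": time; "q": joint angles; "qd": joint speeds; "joint_torque": joint torques, N m; "tool_pos": TCP position; "eef_rot": TCP orientation; "contact_force": force on the tool from outside, world axes, zero at the start; "moment": the same for the moment, N m; "opening": opening from 0.0 (shut) to 1.0 (fully open); "finger_force": force on a finger pad.
Only numpy, scipy, OpenCV 4.12 (cv2) and the standard library are available. Lean on these libraries where they do the work, as an engineer would, in place of code of your own. Each camera call takes 0.05 s, during which the arm holds its last target. There are 200 camera calls.

TASK

Unlock the sample chamber: take the crank grip of the handwheel on its lid and wind the wheel anticlockwise (seen from above) one full turn, up to its stop, with the lid still shut. Then lift the sprung lid by its bar handle until it stands 60 degrees open, so that the crucible inside can be inspected, and hold it there, still: finish while holding the bar, as the lid falls shut if let go. Leave the crucible and everything else on the bench where it is.

Things in the scene. Friction and masses are not known exactly. Their poses are not given: they have to be found in the camera images.
- chamber: Metal chamber bolted to the bench: an open box 110 mm deep (x) by 180 mm wide (y), 62 mm tall, on a 140 x 210 mm foot flange, under a hinged lid. Origin: centre of its underside. Its -x side is the front (bar handle), z up. Close behind it on the right is a 0.33 m tall partition, left of the robot a tall safe. On the middle of each side (y = +-97 to 116 mm) a 97 mm tall keeper takes a lid bolt.
- lid_hinge (a point): Middle of the lid's hinge axis, at the chamber's back edge, 63 mm behind the chamber's origin and 66 mm above the bench. The axis runs along the chamber's y.
- lid (a joint): Angle of the lid in rad: 0 shut (level), grows as the front edge rises towards the hinge at the back; stop at 1.45. Aluminium plate 116 x 186 x 8 mm; its spring and weight pull it shut from every angle (about 3 N at the bar holds it). With the bolts in their keepers it moves only about 0.1 rad; they are clear above about 5.6 rad of the wheel.
- bar_grip (a point): Middle of the lid's bar handle: a round black sleeve 14 mm thick, 80 mm long, parallel to the hinge, on a steel bracket 42 mm in front of its front edge. Lid shut: 100 mm in front of the chamber's origin, 92 mm above the bench, free air all round; from the hinge axis 163 mm forward and 26 mm up. It swings with the lid, and the sleeve turns freely on its rod.
- bar: The sleeve of the bar handle; its origin is the same point as bar_grip.
- wheel (a joint): Angle of the lid's handwheel in rad, 0 to 6.9, growing anticlockwise as seen from above; stops at both ends. It starts between 0 and 0.6 (bolts locked) and draws both bolts in as it grows. It stays where it is left; turning takes about 2 N at the crank grip.
- wheel_hub (a point): Centre of the handwheel: steel ring, 40 mm radius to the middle of its 11 mm thick rim, three spokes, level on the middle of the lid with its axis upright. With the lid shut 100 mm above the bench, 8 mm in front of the chamber's origin.
- crank_grip (a point): The handwheel's crank grip, half-way up: upright, black, round, 18 mm thick, from 105 to 147 mm above the bench with the lid shut (point at 129 mm). It stands on the rim, 40 mm from the hub, and spins freely on its pin, so a gripper can carry it round in a circle without turning. With the wheel at 0 it is straight behind the hub (chamber's +x).
- crucible: Small pale crucible, 43 mm across, 36 mm tall, standing inside the chamber on its floor, 6 mm above the bench, under the lid. Origin: centre of its underside.
- vial: Bystander: small glass vial with a black screw cap, 27 mm across, 64 mm tall, standing beside the chamber's left side (+y). Origin: centre of its underside. To be left alone.
- weight: Bystander: cream-coloured necked weight, 26 mm across, 38 mm tall, beside the chamber's left side (+y). Origin: centre of its underside. To be left alone.
- ring: Bystander: black steel die ring, 60 mm across, 30 mm tall, lying on the bench. Origin: centre of its underside. To be left alone.
- tape: Bystander: roll of dark tape, 55 mm across, 19 mm tall, lying on the bench. Origin: centre of its underside. To be left alone.

How it is judged:
By the outcome, as a careful person would: the job done as asked, in the order asked, and still so for the second after the job is handed in, while the arm keeps its last pose, push and grip.
It also fails if it takes over 72 s, if anything falls off the work surface, if the arm or the gripper's body presses on something with over 40 N, if the wrist force passes 120 N, or if a joint passes its speed limit or range.

## Working session

There is one attempt and no reset: what is moved stays moved. The work goes in short steps, Python scripts to look and compute and a shell command to move; the robot and the scene stay as the last step left them, time stands still between calls to the robot, and variables do not carry over. Pictures are saved under pics/ and viewed, at most 10 in all, crops included, and the job is handed in when it is done.

```bash
mkdir -p pics; cat > h.py <<'E'
from plant import *
import numpy as np, cv2
from scipy.spatial.transform import Rotation as R
def cam(name):
    s=get_state(); d=snapshot(name); K=np.array(d["mtx"])
    if "mount" in d:
        M=np.array(d["mount"]); T=np.eye(4); T[:3,:3]=R.from_quat(s["eef_rot"]).as_matrix(); T[:3,3]=s["tool_pos"]; C=T@M
    else:
        C=np.eye(4); o=np.array(d["orientation"]); C[:3,:3]=R.from_quat(o).as_matrix() if o.size==4 else o; C[:3,3]=d["xyz"]
    return d["frame"],K,C
def save(f,n): cv2.imwrite("pics/"+n,cv2.cvtColor(f,cv2.COLOR_RGB2BGR))
def ray(K,C,u,v):
    d=C[:3,:3]@np.linalg.solve(K,[u,v,1.]); return C[:3,3],d
def onz(K,C,u,v,z):
    o,d=ray(K,C,u,v); return o+d*(z-o[2])/d[2]
def proj(K,C,p):
    c=C[:3,:3].T@(np.array(p)-C[:3,3]); q=K@c; return q[:2]/q[2]
E
python3 - <<'E'
from h import *
for n in("scene","side"):
    f,K,C=cam(n); save(f,n+"0.png"); np.savez(n+"0.npz",f=f,K=K,C=C); print(n,K.round(1).tolist(),C.round(3).tolist())
s=get_state(); print(s)
E
```

```text
scene [[414.4, 0.0, 273.6], [0.0, 414.4, 211.2], [0.0, 0.0, 1.0]] [[-0.135, -0.648, 0.749, -0.391], [-0.991, 0.072, -0.117, 0.147], [0.022, -0.758, -0.652, 0.913], [0.0, 0.0, 0.0, 1.0]]
side [[486.4, 0.0, 279.1], [0.0, 486.4, 210.5], [0.0, 0.0, 1.0]] [[0.996, -0.064, 0.06, 0.469], [-0.084, -0.508, 0.857, -1.349], [-0.024, -0.859, -0.512, 0.904], [0.0, 0.0, 0.0, 1.0]]
{'clock': 0.1, 'q': array([ 1.16379677,  0.68987937, -0.19450059,  1.56617916,  0.15731528,
        0.90247209, -0.21503531]), 'qd': array([-1.28059456e-04, -2.76700194e-03, -1.32093491e-03, -1.96409482e-03,
        3.92074344e-04,  6.54854342e-04,  7.68849798e-05]), 'joint_torque': array([-3.26470567e-03, -5.28496313e+01, -1.27151784e+00, -1.53836024e+01,
       -5.25934284e-02,  1.99986425e-03,  2.41084302e-05]), 'tool_pos': array([ 0.26637446, -0.56477748,  0.21711892]), 'eef_rot': array([ 9.75795848e-01,  2.18682105e-01, -2.33397279e-04, -7.37881190e-04]), 'contact_force': array([-0.01609447,  0.18042701, -0.72466978]), 'moment': array([-0.02004602, -0.02298491, -0.07532791]), 'finger_force': 0.0, 'opening': 0.9974062756136794}
```

View pics/scene0.png

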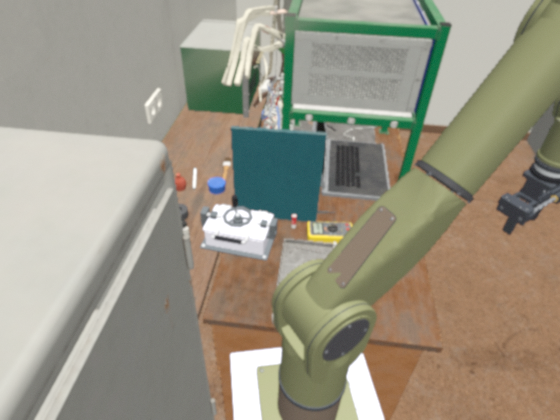

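View pics/side0.png

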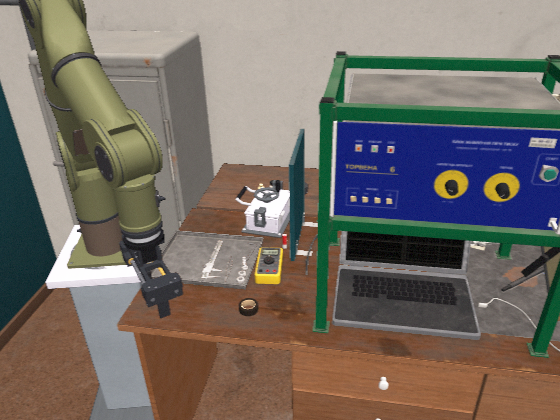

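Scene view: chamber at about (240,230), wheel near (238,215), with the partition behind it at (280,175). Side view: chamber at (268,208), partition at (297,190). I'll zoom both.

```bash
python3 - <<'E'
from h import *
a=np.load("scene0.npz");b=np.load("side0.npz")
ca=cv2.resize(a["f"][175:265,180:290],None,fx=5,fy=5,interpolation=cv2.INTER_CUBIC)
cb=cv2.resize(b["f"][165:245,220:320],None,fx=5.5,fy=5.5,interpolation=cv2.INTER_CUBIC)
save(ca,"ca.png");save(cb,"cb.png")
print(onz(a["K"],a["C"],238,215,.1),onz(b["K"],b["C"],268,190,.1))
E
```

```text
[0.53772995 0.10923961 0.1       ] [0.53710609 0.14165117 0.1       ]
```

View pics/ca.png

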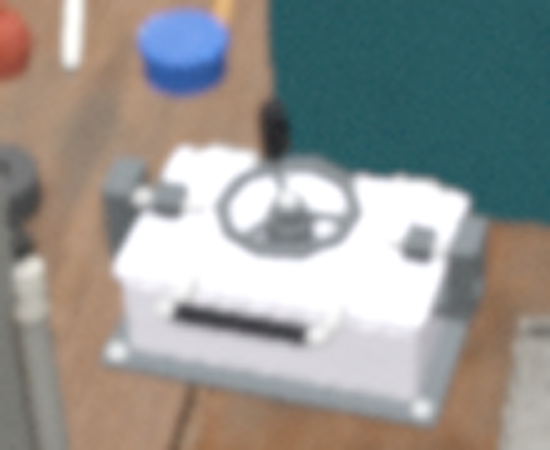

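View pics/cb.png

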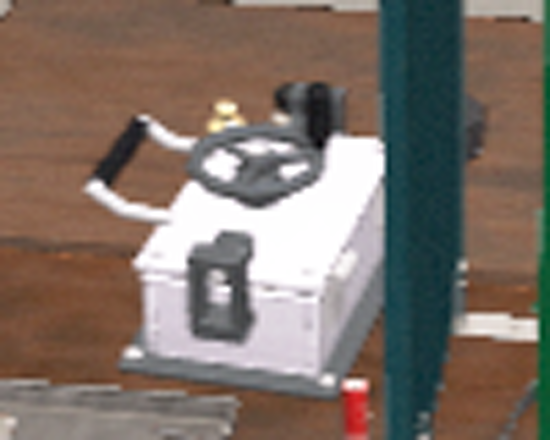

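Scene crop: ring centre is at (288,207), crank grip (275,130), bar ends (172,312) and (308,330). Side crop: ring centre is at (257,163), crank grip (319,112), bar ends (145,120) and (93,187). The vial and weight are on the left (+y). Next I'll triangulate.

```bash
python3 - <<'E'
from h import *
a=np.load("scene0.npz");b=np.load("side0.npz")
A=lambda p:((p[0]+.5)/5-.5+180,(p[1]+.5)/5-.5+175)
B=lambda p:((p[0]+.5)/5.5-.5+220,(p[1]+.5)/5.5-.5+165)
def tri(p,q):
    P=[d["K"]@np.linalg.inv(d["C"])[:3] for d in(a,b)]
    X=cv2.triangulatePoints(P[0],P[1],np.array(A(p),float),np.array(B(q),float)).ravel();return (X[:3]/X[3]).round(4)
print("hub",tri((288,207),(257,163)),"crank",tri((275,130),(319,112)))
print("barL",tri((172,312),(145,120)),"barR",tri((308,330),(93,187)))
for n,p,z in(("hub",(288,207),.1),("crank",(275,130),.129),("barL",(172,312),.092),("barR",(308,330),.092),("flFL",(115,352),.006),("flFR",(423,412),.006)):
    print(n,onz(a["K"],a["C"],*A(p),z).round(4))
for n,p,z in(("hub",(257,163),.1),("crank",(319,112),.129),("barL",(145,120),.092),("barR",(93,187),.092),("flFR",(128,362),.006),("flBR",(330,382),.006)):
    print(n,onz(b["K"],b["C"],*B(p),z).round(4))
s=get_state();print(R.from_quat(s["eef_rot"]).as_matrix().round(3).tolist())
_,K,C=cam("wrist");print(np.array(snapshot("wrist")["mount"]).round(3).tolist(),K.round(0).tolist())
E
```

```text
hub [0.53   0.1115 0.1012] crank [0.5692 0.1162 0.1307]
barL [0.4601 0.1835 0.0957] barR [0.4286 0.1065 0.0956]
hub [0.5335 0.1119 0.1   ]
crank [0.5707 0.116  0.129 ]
barL [0.4604 0.1827 0.092 ]
barR [0.4373 0.1077 0.092 ]
flFL [0.5185 0.2218 0.006 ]
flFR [0.4474 0.041  0.006 ]
hub [0.5294 0.112  0.1   ]
crank [0.5696 0.1199 0.129 ]
barL [0.4613 0.1936 0.092 ]
barR [0.4267 0.1088 0.092 ]
flFR [0.4417 0.0394 0.006 ]
flBR [0.5634 0.0021 0.006 ]
[[0.904, 0.427, -0.001], [0.427, -0.904, 0.001], [-0.0, -0.002, -1.0]]
[[0.0, -0.959, -0.282, 0.072], [1.0, -0.0, 0.001, -0.0], [-0.001, -0.282, 0.959, -0.167], [0.0, 0.0, 0.0, 1.0]] [[322.0, 0.0, 281.0], [0.0, 322.0, 210.0], [0.0, 0.0, 1.0]]
```

```bash
python3 - <<'E'
from h import *
a=np.load("scene0.npz");b=np.load("side0.npz")
for n,u,v,z in(("part botR",317,221,0),("topL",233,129,.33),("topR",325,134,.33),("safe base",213,405,0)): print(n,onz(a["K"],a["C"],u,v,z).round(3))
for n,u,v,z in(("part botR-front",290,248,0),("topfront",292,133,.33),("top2",304,131,.33)): print(n,onz(b["K"],b["C"],u,v,z).round(3))
yaw=-.37;hub=np.array([.5315,.112]);c,s=np.cos(yaw),np.sin(yaw);W=np.array([[c,-s],[s,c]])
for p in((.67,.04),):pass
print("origin",hub+W@[.008,0],"hinge",hub+W@[.071,0],"bar",hub+W@[-.092,0])
E
```

```text
part botR [ 0.593 -0.152  0.   ]
topL [0.64  0.108 0.33 ]
topR [ 0.588 -0.143  0.33 ]
safe base [0.03  0.203 0.   ]
part botR-front [ 0.59  -0.074  0.   ]
topfront [0.617 0.082 0.33 ]
top2 [0.657 0.093 0.33 ]
origin [0.53895862 0.10910708] hinge [0.59769524 0.0863253 ] bar [0.44572588 0.14526862]
```

```bash
python3 -m jog '[[[0,0,-0.03,0,0,0],[0,0,-0.03,0,0,0],[0,0,-0.03,0,0,0]]]' 0.05 10
```

```text
clock: 0.57
tool_pos: [0.2665, -0.565, 0.3085]
eef_rot: [0.976, 0.219, -0.0, -0.0]
contact_force: [-0.1, -0.0, -0.8]
opening: 0.686
finger_force: 0.0
```

```bash
cat >> h.py <<'E'
def pose():
    s=get_state(); return np.array(s["tool_pos"]),R.from_quat(s["eef_rot"])
def mk(xang,tilt_deg=0):
    "tool down with tool x at heading xang (deg); then tilt about the horizontal axis so z leans towards given heading"
    a=np.radians(xang); x=np.array([np.cos(a),np.sin(a),0]); z=np.array([0,0,-1.]); return R.from_matrix(np.c_[x,np.cross(z,x),z])
def lean(Rt,heading,deg):
    h=np.radians(heading); ax=np.array([-np.sin(h),np.cos(h),0]); return R.from_rotvec(-ax*np.radians(deg))*Rt
def rows(path,p0=None,R0=None):
    "path: list of (pos,Rot): print the tool-frame step for each"
    p,r=pose() if p0 is None else (p0,R0)
    for q,t in path:
        d=np.round(r.inv().apply(np.array(q)-p),4); w=np.round((r.inv()*t).as_rotvec(),3)
        print(d.tolist(),w.tolist()); p=p+r.apply(d); r=r*R.from_rotvec(w)
E
python3 - <<'E'
from h import *
from scipy.spatial.transform import Slerp
p,r=pose(); T=lean(mk(168),-12,15); print(T.as_matrix().round(2).tolist())
tgt=np.array([.42,.05,.30]); N=17
w=(r.inv()*T).as_rotvec(); print(w)
rows([(p+(tgt-p)*k/N, r*R.from_rotvec(w*k/N)) for k in range(1,N+1)])
E
```

```text
[[-0.94, 0.21, 0.25], [0.2, 0.98, -0.05], [-0.26, 0.0, -0.97]]
[-0.3259158  -0.11053948 -2.47329466]
[0.0236, -0.0289, 0.0005] [-0.019, -0.007, -0.145]
[0.0275, -0.0251, -0.0002] [-0.019, -0.006, -0.146]
[0.0309, -0.0209, -0.0007] [-0.02, -0.007, -0.145]
[0.0336, -0.0162, -0.0014] [-0.019, -0.006, -0.146]
[0.0355, -0.011, -0.0019] [-0.019, -0.007, -0.145]
[0.0368, -0.0058, -0.0023] [-0.019, -0.006, -0.146]
[0.0372, -0.0004, -0.0025] [-0.019, -0.007, -0.145]
[0.0369, 0.0051, -0.0028] [-0.02, -0.006, -0.146]
[0.0356, 0.0105, -0.0028] [-0.019, -0.007, -0.145]
[0.0338, 0.0155, -0.0028] [-0.019, -0.006, -0.146]
[0.0311, 0.0204, -0.0027] [-0.019, -0.007, -0.145]
[0.0279, 0.0247, -0.0024] [-0.019, -0.006, -0.146]
[0.0239, 0.0285, -0.0021] [-0.02, -0.007, -0.145]
[0.0196, 0.0317, -0.0017] [-0.019, -0.006, -0.146]
[0.0147, 0.0342, -0.0011] [-0.019, -0.007, -0.145]
[0.0096, 0.0361, -0.0006] [-0.019, -0.006, -0.146]
[0.0043, 0.037, 0.0001] [-0.019, -0.007, -0.145]
```

```bash
python3 -m jog '[[[0.024,-0.029,0,-0.019,-0.007,-0.145],[0.028,-0.025,0,-0.019,-0.007,-0.145],[0.031,-0.021,-0.001,-0.019,-0.007,-0.145],[0.034,-0.016,-0.001,-0.019,-0.007,-0.145],[0.036,-0.011,-0.002,-0.019,-0.007,-0.145],[0.037,-0.006,-0.002,-0.019,-0.007,-0.145],[0.037,0,-0.002,-0.019,-0.007,-0.145],[0.037,0.005,-0.003,-0.019,-0.007,-0.145],[0.036,0.010,-0.003,-0.019,-0.007,-0.145]]]'
python3 -m jog '[[[0.034,0.016,-0.003,-0.019,-0.007,-0.145],[0.031,0.020,-0.003,-0.019,-0.007,-0.145],[0.028,0.025,-0.002,-0.019,-0.007,-0.145],[0.024,0.028,-0.002,-0.019,-0.007,-0.145],[0.020,0.032,-0.002,-0.019,-0.007,-0.145],[0.015,0.034,-0.001,-0.019,-0.007,-0.145],[0.010,0.036,0,-0.019,-0.007,-0.145],[0.004,0.037,0,-0.019,-0.007,-0.145]]]'
python3 - <<'E'
from h import *
p,r=pose();print(get_state()["q"].round(2),r.as_matrix().round(2).tolist())
f,K,C=cam("wrist");save(f,"w1.png");np.savez("w1.npz",f=f,K=K,C=C)
E
```

```text
clock: 1.7
tool_pos: [0.3499, -0.237, 0.3026]
eef_rot: [0.637, 0.766, -0.011, 0.084]
contact_force: [0.3, -0.1, 0.3]
opening: 0.569
finger_force: 0.0
clock: 2.7
tool_pos: [0.4233, 0.0523, 0.2966]
eef_rot: [0.105, 0.986, -0.018, 0.13]
contact_force: [0.3, 0.7, -1.6]
opening: 0.568
finger_force: 0.0
[ 0.34  0.3  -0.9   2.21  0.71  0.67  0.3 ] [[-0.94, 0.21, 0.25], [0.2, 0.98, -0.06], [-0.26, -0.01, -0.97]]
```

View pics/w1.png

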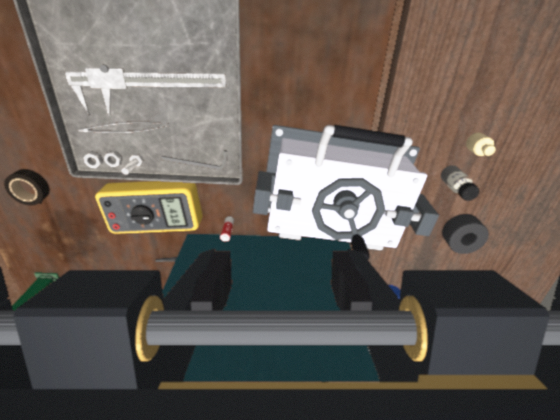

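The wrist view shows the whole lid: ring centre near (348,209), bar from (333,133) to (404,142), crank grip near (359,246), partition edge below it. I'll measure these with masks.

```bash
python3 - <<'E'
from h import *
d=np.load("w1.npz");f,K,C=d["f"],d["K"],d["C"]
m=(f.max(2)<55).astype(np.uint8)
def comp(x0,x1,y0,y1,m):
    k=np.zeros_like(m);k[y0:y1,x0:x1]=m[y0:y1,x0:x1]
    n,l,s,c=cv2.connectedComponentsWithStats(k);i=1+np.argmax(s[1:,4]);pts=np.argwhere(l==i)[:,::-1].astype(np.float32)
    return s[i],c[i],pts
s,c,pts=comp(322,412,115,155,m);b=cv2.minAreaRect(pts);print("bar",s,c,b)
box=cv2.boxPoints(b);o=sorted(box.tolist());L=np.mean(o[:2],0);Rr=np.mean(o[2:],0)
P=onz(K,C,*L,.092);Q=onz(K,C,*Rr,.092);print("ends",P,Q,"len",np.linalg.norm(P-Q),"mid",onz(K,C,*c,.092),"yaw",np.arctan2(-(Q-P)[0],(Q-P)[1]))
s,c,pts=comp(345,375,230,262,m);print("crank",s,c,[onz(K,C,*c,z).round(4).tolist() for z in(.129,)])
# ring: grey pixels
g=((f.max(2)<110)).astype(np.uint8);s,c,pts=comp(308,388,172,245,g);
h=cv2.convexHull(pts);e=cv2.fitEllipse(h);print("ring",s,e,onz(K,C,*e[0],.1))
for n,u,v,z in(("flFL",415,152,.006),("flFR",278,129,.006),("lidBR",279,234,.07)):print(n,onz(K,C,u,v,z).round(4))
E
```

```text
bar [334 125  70  21 642] [371.23208723 135.63862928] ((368.5892639160156, 135.23838806152344), (69.4727783203125, 11.768342971801758), 8.530765533447266)
ends [0.43011969 0.10817232 0.092     ] [0.45772653 0.18132345 0.092     ] len 0.07818711338220237 mid [0.44488389 0.14728184 0.092     ] yaw -0.36086847016236223
crank [345 235  24  27 456] [356.64473684 250.77631579] [[0.5724, 0.1124, 0.129]]
ring [308 209  70  36 440] ((349.54327392578125, 231.43043518066406), (33.91314697265625, 88.94641876220703), 70.98503875732422) [0.5633229  0.10974489 0.1       ]
flFL [0.5148 0.2235 0.006 ]
flFR [0.4419 0.041  0.006 ]
lidBR [0.5696 0.0152 0.07  ]
```

```bash
python3 - <<'E'
from h import *
p,r=pose(); T=lean(mk(168),-12,15); z=T.as_matrix()[:,2]
g=np.array([.5697,.1165,.134])+.019*z; h=g+[0,0,.06]; N=5
print(g)
rows([(p+(h-p)*k/N,r if k<N else T) for k in range(1,N+1)]+[(h+(g-h)*k/3,T) for k in(1,2,3)])
E
```

```text
[0.5745101  0.11547758 0.11564741]
[-0.0196, 0.0174, 0.0305] [0.0, 0.0, 0.0]
[-0.0197, 0.0174, 0.0306] [0.0, 0.0, 0.0]
[-0.0196, 0.0174, 0.0305] [0.0, 0.0, 0.0]
[-0.0197, 0.0175, 0.0305] [0.0, 0.0, 0.0]
[-0.0196, 0.0174, 0.0305] [-0.0, 0.003, 0.006]
[0.0052, -0.0, 0.0194] [-0.0, 0.0, 0.0]
[0.0051, -0.0, 0.0193] [-0.0, 0.0, 0.0]
[0.0052, -0.0, 0.0193] [-0.0, 0.0, 0.0]
```

```bash
python3 -m jog '[[[-0.02,0.0175,0.0305,0,0,0],[-0.0195,0.0175,0.0305,0,0,0],[-0.0195,0.0175,0.0305,0,0,0],[-0.0195,0.0175,0.0305,0,0,0],[-0.0195,0.0175,0.0305,0,0.003,0.006],[0,0,0,0,0,0]]]'
python3 - <<'E'
from h import *
print(*pose()[0].round(4))
f,K,C=cam("wrist");save(f,"w2.png");np.savez("w2.npz",f=f,K=K,C=C)
p,r=pose(); T=lean(mk(168),-12,15); z=T.as_matrix()[:,2]
g=np.array([.5697,.1165,.134])+.019*z
rows([(p+(g-p)*k/3,T) for k in(1,2,3)])
E
```

```text
clock: 3.5
tool_pos: [0.5737, 0.107, 0.1722]
eef_rot: [0.111, 0.985, -0.017, 0.127]
contact_force: [-0.3, -0.3, 0.9]
opening: 0.57
finger_force: 0.0
0.5737 0.107 0.1722
[0.005, 0.0031, 0.0185] [-0.009, -0.004, -0.014]
[0.005, 0.003, 0.0185] [0.0, 0.0, 0.0]
[0.005, 0.0029, 0.0186] [0.0, 0.0, 0.0]
```

View pics/w2.png

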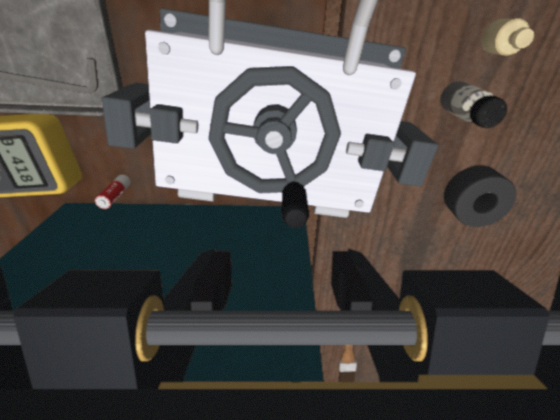

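The ring spans x 209–340 and y 66–193, so its centre is about (274.5,129.5). The crank top is near (294.5,216) and its base near (292,188). I'll check these with rays.

```bash
python3 - <<'E'
from h import *
d=np.load("w2.npz");f,K,C=d["f"],d["K"],d["C"]
print("hub",onz(K,C,274.5,129.5,.1)); print("top",onz(K,C,294.5,216,.147),"edge r",onz(K,C,209,130,.1))
m=(f.max(2)<45).astype(np.uint8);k=np.zeros_like(m);k[180:228,278:312]=m[180:228,278:312]
print("crank",cv2.connectedComponentsWithStats(k)[2:], )
ys,xs=np.nonzero(k);print(xs.mean(),ys.mean(),onz(K,C,xs.mean(),ys.mean(),.127))
for v in(205,212,218):
  x=np.nonzero(k[v])[0];print(v,x.min(),x.max())
E
```

```text
hub [0.52621182 0.11232921 0.1       ]
top [0.56786006 0.11613503 0.147     ] edge r [0.51666898 0.06880153 0.1       ]
crank (array([[     0,      0,    560,    420, 234238],
       [   278,    182,     31,     46,    960],
       [   296,    217,      1,      1,      1],
       [   291,    220,      1,      1,      1]], dtype=int32), array([[279.44488512, 209.51702969],
       [292.91875   , 205.32604167],
       [296.        , 217.        ],
       [291.        , 220.        ]]))
292.91995841995845 205.35343035343035 [0.57173942 0.11485961 0.127     ]
205 282 306
212 279 308
218 278 306
```

```bash
python3 -m jog '[[[0.0045,0.003,0.0185,-0.009,-0.004,-0.014],[0.0045,0.003,0.0185,0,0,0],[0.0045,0.003,0.0185,0,0,0],[0,0,0,0,0,0]]]'
python3 -m jog '[[[0,0,0,0,0,0],[0,0,0,0,0,0],[0,0,0,0,0,0],[0,0,0,0,0,0],[0,0,0,0,0,0]]]' 0.0 15
```

```text
clock: 4.05
tool_pos: [0.5751, 0.1147, 0.1171]
eef_rot: [0.103, 0.986, -0.014, 0.13]
contact_force: [0.5, -0.4, -0.4]
opening: 0.566
finger_force: 0.0
clock: 4.68
tool_pos: [0.5766, 0.1154, 0.1175]
eef_rot: [0.103, 0.986, -0.013, 0.131]
contact_force: [0.1, -0.4, 3.0]
opening: 0.194
finger_force: 15.0
```

```bash
python3 - <<'E'
from h import *
p,r=pose(); T=lean(mk(168),-12,15)
a0=.12; hub=np.array([.5295,.112,0])
c=lambda a:np.array([np.cos(a),np.sin(a),0])*.04
rows([(p+c(a0+.27*k)-c(a0),r) for k in range(1,25)])
print((r.as_matrix()).round(3).tolist())
E
```

```text
[0.0046, 0.0096, -0.0013] [0.0, 0.0, 0.0]
[0.007, 0.008, -0.0018] [0.0, 0.0, 0.0]
[0.0088, 0.0058, -0.0024] [0.0, 0.0, 0.0]
[0.0099, 0.0032, -0.0027] [0.0, 0.0, 0.0]
[0.0104, 0.0003, -0.0028] [0.0, 0.0, 0.0]
[0.0101, -0.0026, -0.0027] [0.0, 0.0, 0.0]
[0.009, -0.0053, -0.0025] [0.0, 0.0, 0.0]
[0.0074, -0.0076, -0.002] [0.0, 0.0, 0.0]
[0.0052, -0.0094, -0.0014] [0.0, 0.0, 0.0]
[0.0025, -0.0104, -0.0007] [0.0, 0.0, 0.0]
[-0.0002, -0.0108, 0.0001] [0.0, 0.0, 0.0]
[-0.003, -0.0103, 0.0008] [0.0, 0.0, 0.0]
[-0.0056, -0.0091, 0.0015] [0.0, 0.0, 0.0]
[-0.0076, -0.0072, 0.002] [0.0, 0.0, 0.0]
[-0.0093, -0.0049, 0.0025] [0.0, 0.0, 0.0]
[-0.0102, -0.0021, 0.0028] [0.0, 0.0, 0.0]
[-0.0104, 0.0007, 0.0028] [0.0, 0.0, 0.0]
[-0.0098, 0.0036, 0.0027] [0.0, 0.0, 0.0]
[-0.0085, 0.0062, 0.0023] [0.0, 0.0, 0.0]
[-0.0066, 0.0083, 0.0018] [0.0, 0.0, 0.0]
[-0.0042, 0.0099, 0.0011] [0.0, 0.0, 0.0]
[-0.0016, 0.0106, 0.0004] [0.0, 0.0, 0.0]
[0.0013, 0.0107, -0.0003] [0.0, 0.0, 0.0]
[0.0039, 0.01, -0.001] [0.0, 0.0, 0.0]
[[-0.944, 0.207, 0.256], [0.2, 0.978, -0.053], [-0.261, 0.001, -0.965]]
```

```bash
python3 -m jog '[[[0.0046,0.0096,-0.0013,0,0,0],[0.007,0.008,-0.0018,0,0,0],[0.0088,0.0058,-0.0024,0,0,0]]]'
python3 -m jog '[[[0.0099,0.0032,-0.0027,0,0,0],[0.0104,0.0003,-0.0028,0,0,0],[0.0101,-0.0026,-0.0027,0,0,0],[0,0,0,0,0,0]]]'
```

```text
clock: 5.05
tool_pos: [0.5604, 0.1429, 0.1174]
eef_rot: [0.103, 0.986, -0.014, 0.131]
contact_force: [1.1, -3.8, 6.0]
opening: 0.185
finger_force: 15.0
clock: 5.55
tool_pos: [0.5288, 0.1497, 0.1173]
eef_rot: [0.103, 0.986, -0.014, 0.131]
contact_force: [-0.0, -3.4, 6.7]
opening: 0.189
finger_force: 15.0
```

```bash
python3 -m jog '[[[0.009,-0.0053,-0.0025,0,0,0],[0.0074,-0.0076,-0.002,0,0,0],[0.0052,-0.0094,-0.0014,0,0,0],[0.0025,-0.0104,-0.0007,0,0,0],[-0.0002,-0.0108,0.0001,0,0,0],[-0.003,-0.0103,0.0008,0,0,0]]]'
python3 -m jog '[[[-0.0056,-0.0091,0.0015,0,0,0],[-0.0076,-0.0072,0.002,0,0,0],[-0.0093,-0.0049,0.0025,0,0,0],[-0.0102,-0.0021,0.0028,0,0,0],[-0.0104,0.0007,0.0028,0,0,0],[-0.0098,0.0036,0.0027,0,0,0]]]'
python3 -c "
from h import *
p,r=pose();g=p-.019*r.as_matrix()[:,2];print(g,np.arctan2(g[1]-.112,g[0]-.5295)%6.2832+.37)"
```

```text
clock: 6.3
tool_pos: [0.4973, 0.103, 0.1174]
eef_rot: [0.102, 0.986, -0.012, 0.131]
contact_force: [2.3, 3.1, 4.2]
opening: 0.188
finger_force: 15.0
clock: 7.05
tool_pos: [0.5461, 0.0712, 0.1172]
eef_rot: [0.103, 0.986, -0.014, 0.13]
contact_force: [-2.5, 0.9, 9.6]
opening: 0.187
finger_force: 15.0
[0.54125323 0.07223622 0.13556099] 5.369797124475956
```

```bash
python3 -m jog '[[[-0.0085,0.0062,0.0023,0,0,0],[-0.0066,0.0083,0.0018,0,0,0],[-0.0042,0.0099,0.0011,0,0,0],[-0.0016,0.0106,0.0004,0,0,0],[0,0,0,0,0,0]]]'
python3 -m jog '[[[0.0013,0.0107,-0.0003,0,0,0],[0.002,0.005,-0.0005,0,0,0],[0,0,0,0,0,0]]]'
python3 -c "
from h import *
p,r=pose();g=p-.019*r.as_matrix()[:,2];print(g,np.arctan2(g[1]-.112,g[0]-.5295)%6.2832+.37)"
```

```text
clock: 7.68
tool_pos: [0.5758, 0.1013, 0.1174]
eef_rot: [0.103, 0.986, -0.014, 0.131]
contact_force: [1.1, 0.8, 6.4]
opening: 0.189
finger_force: 15.0
clock: 8.05
tool_pos: [0.5762, 0.117, 0.1174]
eef_rot: [0.103, 0.986, -0.014, 0.131]
contact_force: [3.2, 0.1, 6.6]
opening: 0.192
finger_force: 15.0
[0.57136108 0.11804469 0.1357821 ] 0.5134076024431745
```

```bash
python3 -m jog '[[[0.0015,0.004,-0.0004,0,0,0],[0.002,0.0035,-0.0005,0,0,0],[0,0,0,0,0,0]]]'
python3 -m jog '[[[0.002,0.0035,-0.0005,0,0,0],[0,0,0,0,0,0]]]'
python3 -c "
from h import *
p,r=pose();g=p-.019*r.as_matrix()[:,2];print(g,np.arctan2(g[1]-.112,g[0]-.5295)%6.2832+.37)"
```

```text
clock: 8.43
tool_pos: [0.5754, 0.1205, 0.1174]
eef_rot: [0.105, 0.985, -0.017, 0.132]
contact_force: [5.0, -6.0, 6.3]
opening: 0.188
finger_force: 15.0
clock: 8.68
tool_pos: [0.5752, 0.1207, 0.1174]
eef_rot: [0.107, 0.985, -0.02, 0.133]
contact_force: [7.7, -9.9, 6.5]
opening: 0.19
finger_force: 15.0
[0.57029123 0.12201527 0.13574543] 0.6107625771272943
```

Stop reached: the crank stalled at wheel ≈6.9 while the force rose to about 12 N. Next I release, lift clear and reorient for the bar.

```bash
python3 -m jog '[[[0,0,0,0,0,0],[0,0,0,0,0,0],[0,0,0,0,0,0]]]' 0.05 15
python3 -m jog '[[[0,0,-0.03,0,0,0],[0,0,-0.035,0,0,0],[0.02,0,-0.04,0,0,0],[0.045,0,-0.03,0,0,0],[0.045,0,-0.02,0,0,0]]]'
python3 - <<'E'
from h import *
a=np.load("scene0.npz");b=np.load("side0.npz")
P=[d["K"]@np.linalg.inv(d["C"])[:3] for d in(a,b)]
X=cv2.triangulatePoints(P[0],P[1],np.array([172.,150]),np.array([215.,42])).ravel();print("safe corner",X[:3]/X[3])
p,r=pose(); T=lean(mk(68.8),-21.2,20); print(p,get_state()["q"].round(2))
z=T.as_matrix()[:,2];bar=np.array([.4445,.1455,.092]); h=bar+.019*z-.09*z; print(h,z)
w=(r.inv()*T).as_rotvec();N=12;print(w)
rows([(p+(h-p)*k/N, r*R.from_rotvec(w*k/N)) for k in range(1,N+1)])
E
```

```text
clock: 9.05
tool_pos: [0.5712, 0.1302, 0.1164]
eef_rot: [0.103, 0.986, -0.013, 0.13]
contact_force: [1.0, 1.3, 0.4]
opening: 0.509
finger_force: 0.0
clock: 9.68
tool_pos: [0.4272, 0.1609, 0.2387]
eef_rot: [0.103, 0.986, -0.013, 0.131]
contact_force: [0.2, 1.7, -0.5]
opening: 0.569
finger_force: 0.0
safe corner [0.36456192 0.25463879 0.53509221]
[0.4271595  0.16094748 0.23868986] [-0.1   0.44 -0.73  2.22  0.93  0.64 -0.17]
[0.42185998 0.15428148 0.15871818] [ 0.31887352 -0.12368289 -0.93969262]
[-0.02721752 -0.10924493  1.72361695]
[0.002, -0.0006, 0.0063] [-0.002, -0.009, 0.144]
[0.002, -0.001, 0.0064] [-0.003, -0.009, 0.143]
[0.0019, -0.0013, 0.0063] [-0.002, -0.009, 0.144]
[0.0018, -0.0015, 0.0063] [-0.002, -0.009, 0.144]
[0.0015, -0.0018, 0.0062] [-0.003, -0.01, 0.143]
[0.0014, -0.002, 0.0063] [-0.002, -0.009, 0.144]
[0.0011, -0.0022, 0.0062] [-0.002, -0.009, 0.143]
[0.0008, -0.0023, 0.0063] [-0.002, -0.009, 0.144]
[0.0006, -0.0025, 0.0062] [-0.002, -0.009, 0.144]
[0.0002, -0.0025, 0.0062] [-0.003, -0.009, 0.143]
[-0.0, -0.0025, 0.0062] [-0.002, -0.009, 0.144]
[-0.0004, -0.0026, 0.0062] [-0.002, -0.009, 0.144]
```

The safe corner is at about (0.365, 0.255). So I'll turn the other way, with the camera on the right (−y), at y≈0.06, and only then go in.

```bash
python3 - <<'E'
from h import *
p,r=pose(); T=lean(mk(248.8),-21.2,20); 
z=T.as_matrix()[:,2];bar=np.array([.4445,.1455,.092]); h=bar+.019*z-.09*z
w=(r.inv()*T).as_rotvec();print(w)
m=np.array([.43,.06,.24]);N=9
path=[(p+(m-p)*k/2,r) for k in(1,2)]+[(m,r*R.from_rotvec(w*k/N)) for k in range(1,N+1)]
rows(path)
print("then");rows([(m+(h-m)*k/3,T) for k in(1,2,3)]+[(h+.03*k*z,T) for k in(1,2,3)],m,T)
E
```

```text
[ 0.10473349 -0.02609353 -1.41516189]
[-0.0116, -0.0491, 0.0023] [0.0, 0.0, 0.0]
[-0.0116, -0.0491, 0.0024] [0.0, 0.0, 0.0]
[0.0, 0.0, -0.0] [0.012, -0.003, -0.157]
[0.0, 0.0, -0.0] [0.011, -0.003, -0.157]
[0.0, 0.0, -0.0] [0.012, -0.003, -0.158]
[0.0, 0.0, -0.0] [0.011, -0.003, -0.157]
[0.0, 0.0, -0.0] [0.012, -0.002, -0.157]
[0.0, 0.0, -0.0] [0.012, -0.003, -0.157]
[0.0, 0.0, -0.0] [0.011, -0.003, -0.158]
[0.0, 0.0, -0.0] [0.012, -0.003, -0.157]
[0.0, 0.0, -0.0] [0.012, -0.003, -0.157]
then
[-0.0283, 0.0223, 0.0207] [0.0, 0.0, 0.0]
[-0.0283, 0.0223, 0.0207] [0.0, 0.0, 0.0]
[-0.0284, 0.0224, 0.0207] [0.0, 0.0, 0.0]
[0.0, -0.0, 0.03] [0.0, 0.0, 0.0]
[0.0, -0.0, 0.03] [0.0, 0.0, 0.0]
[0.0, -0.0, 0.03] [0.0, 0.0, 0.0]
```

```bash
python3 -m jog '[[[-0.012,-0.049,0.0025,0,0,0],[-0.012,-0.049,0.0025,0,0,0],[0,0,0,0.012,-0.003,-0.157],[0,0,0,0.012,-0.003,-0.157],[0,0,0,0.012,-0.003,-0.157],[0,0,0,0.012,-0.003,-0.157],[0,0,0,0.012,-0.003,-0.157],[0,0,0,0.012,-0.003,-0.157],[0,0,0,0.012,-0.003,-0.157],[0,0,0,0.012,-0.003,-0.157],[0,0,0,0.012,-0.003,-0.157]]]' 0.05
python3 - <<'E'
from h import *
p,r=pose(); T=lean(mk(248.8),-21.2,20);print((r.inv()*T).as_rotvec().round(3),get_state()["q"].round(2))
f,K,C=cam("wrist");save(f,"w3.png");np.savez("w3.npz",f=f,K=K,C=C)
z=T.as_matrix()[:,2];bar=np.array([.4445,.1455,.092]); h=bar+.019*z-.09*z
rows([(p+(h-p)*k/3,T) for k in(1,2,3)])
E
```

```text
clock: 11.05
tool_pos: [0.4319, 0.0595, 0.2391]
eef_rot: [-0.558, 0.811, -0.145, 0.097]
contact_force: [0.4, 0.4, 0.4]
opening: 0.57
finger_force: 0.0
[-0.002 -0.003  0.004] [ 0.2   0.45 -0.93  2.34  1.19  0.71  1.11]
[-0.0286, 0.0224, 0.0201] [-0.002, -0.003, 0.009]
[-0.0283, 0.0228, 0.0202] [-0.0, 0.0, 0.0]
[-0.0282, 0.0228, 0.0202] [-0.0, 0.0, 0.0]
```

View pics/w3.png

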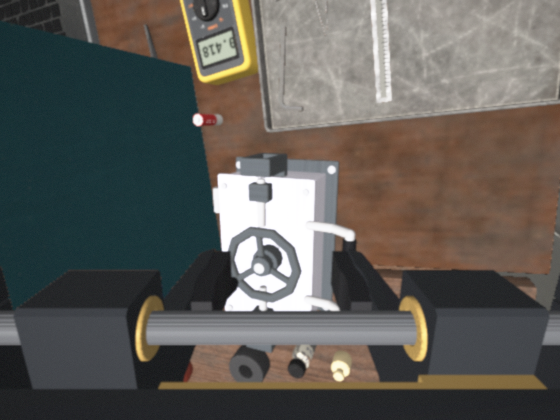

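The wrist view is square with the lid, with the bar's near end at (349,240). The upper bolt block at (260,190) shows its bolt drawn in from the keeper. I'm going in to the bar.

```bash
python3 -m jog '[[[-0.0286,0.0226,0.0202,-0.002,-0.003,0.006],[-0.0286,0.0226,0.0202,0,0,0],[-0.028,0.0226,0.0202,0,0,0],[0,0,0,0,0,0]]]'
python3 - <<'E'
from h import *
p,r=pose(); T=lean(mk(248.8),-21.2,20);z=T.as_matrix()[:,2];g=np.array([.4445,.1455,.092])+.019*z
f,K,C=cam("wrist");save(f,"w4.png")
rows([(p+(g-p)*k/4,T) for k in(1,2,3,4)])
E
```

```text
clock: 11.6
tool_pos: [0.4226, 0.1571, 0.1575]
eef_rot: [-0.555, 0.814, -0.141, 0.098]
contact_force: [-0.7, -0.4, 0.1]
opening: 0.567
finger_force: 0.0
[-0.001, 0.0011, 0.0227] [0.002, -0.001, -0.007]
[0.0007, -0.0001, 0.0222] [-0.0, 0.0, 0.0]
[0.0007, -0.0002, 0.0222] [-0.0, 0.0, 0.0]
[0.0008, -0.0002, 0.0223] [-0.0, 0.0, 0.0]
```

View pics/w4.png

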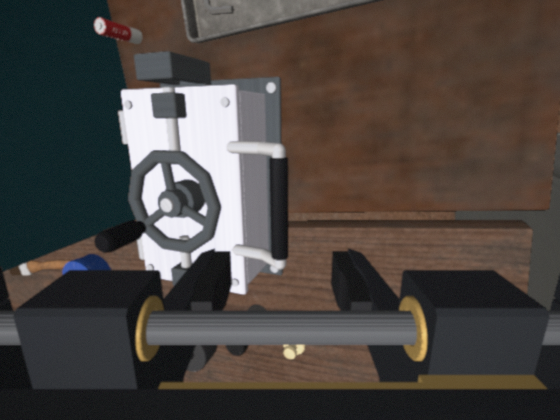

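The sleeve at columns 272–288, rows 155–258, is centred between the fingers (column 281). The crank grip rests at the back-left, as it should at 6.9 rad. I descend and grip.

```bash
python3 -m jog '[[[0,0.0005,0.0225,0,0,-0.005],[0,0,0.0225,0,0,0],[0.0005,0,0.022,0,0,0],[0.0005,0,0.022,0,0,0],[0,0,0,0,0,0]]]'
python3 -m jog '[[[0,0,0,0,0,0],[0,0,0,0,0,0],[0,0,0,0,0,0],[0,0,0,0,0,0],[0,0,0,0,0,0]]]' 0.0 25
python3 - <<'E'
from h import *
p,r=pose();z=r.as_matrix()[:,2];g=p-.019*z;print("bar",g)
th0=np.arctan2(26,163);L=np.hypot(.163,.026);c,s=np.cos(-.37),np.sin(-.37);X=np.array([c,s,0]);Z=np.array([0,0,1.])
b=lambda t:L*(-np.cos(t+th0)*X+np.sin(t+th0)*Z)
N=24; path=[]
for k in range(1,N+1):
    t=np.radians(60)*k/N; Rt=lean(r,-21.2,20*k/N); zz=Rt.as_matrix()[:,2]
    path.append((g+b(t)-b(0)+.019*zz,Rt))
rows(path); print(path[-1][0])
E
```

```text
clock: 12.28
tool_pos: [0.4515, 0.1402, 0.0751]
eef_rot: [-0.554, 0.814, -0.144, 0.097]
contact_force: [0.0, 0.2, -0.2]
opening: 0.568
finger_force: 0.0
clock: 12.9
tool_pos: [0.4508, 0.1427, 0.0754]
eef_rot: [-0.556, 0.813, -0.143, 0.098]
contact_force: [-2.6, 0.7, 1.3]
opening: 0.117
finger_force: 22.5
bar [0.44475366 0.14507189 0.09327769]
[-0.0, -0.0039, -0.0062] [0.015, -0.0, -0.0]
[-0.0, -0.0043, -0.006] [0.014, -0.0, -0.0]
[-0.0, -0.0046, -0.0058] [0.015, -0.0, -0.0]
[-0.0, -0.0049, -0.0055] [0.014, -0.0, -0.0]
[-0.0001, -0.0052, -0.0052] [0.015, -0.0, -0.0]
[0.0, -0.0056, -0.0049] [0.014, -0.0, -0.0]
[0.0, -0.0058, -0.0046] [0.015, -0.0, -0.0]
[0.0, -0.0061, -0.0043] [0.014, -0.0, -0.0]
[-0.0, -0.0063, -0.0039] [0.015, -0.0, -0.0]
[-0.0, -0.0065, -0.0036] [0.014, -0.0, -0.0]
[-0.0, -0.0067, -0.0032] [0.015, -0.0, -0.0]
[-0.0001, -0.0069, -0.0028] [0.015, -0.0, -0.0]
[0.0, -0.0071, -0.0025] [0.014, -0.0, -0.0]
[0.0, -0.0072, -0.002] [0.015, -0.0, -0.0]
[-0.0, -0.0073, -0.0016] [0.014, -0.0, -0.0]
[-0.0, -0.0074, -0.0012] [0.015, -0.001, -0.0]
[-0.0, -0.0074, -0.0008] [0.014, 0.0, -0.0]
[-0.0001, -0.0075, -0.0004] [0.015, 0.0, -0.0]
[0.0, -0.0074, -0.0] [0.014, 0.0, -0.0]
[0.0, -0.0075, 0.0004] [0.015, 0.0, -0.0]
[-0.0, -0.0074, 0.0009] [0.014, 0.0, -0.0]
[-0.0, -0.0074, 0.0013] [0.015, 0.0, -0.0]
[-0.0, -0.0073, 0.0017] [0.015, 0.0, -0.0]
[-0.0001, -0.0071, 0.0021] [0.014, 0.0, -0.0]
[0.5531091  0.10305079 0.20687542]
```

```bash
python3 -m jog '[[[0,-0.0039,-0.0062,0.015,0,0],[0,-0.0043,-0.006,0.014,0,0],[0,-0.0046,-0.0058,0.015,0,0],[0,-0.0049,-0.0055,0.014,0,0],[0,0,0,0,0,0]]]'
python3 -c "
from h import *
p,r=pose();print((p-.019*r.as_matrix()[:,2]).round(4))"
```

```text
clock: 13.52
tool_pos: [0.4585, 0.1398, 0.1043]
eef_rot: [-0.552, 0.809, -0.167, 0.115]
contact_force: [-4.8, 2.6, -1.4]
opening: 0.114
finger_force: 22.0
[0.4514 0.1425 0.1218]
```

```bash
python3 -m jog '[[[0,-0.0052,-0.0052,0.015,0,0],[0,-0.0056,-0.0049,0.014,0,0],[0,-0.0058,-0.0046,0.015,0,0],[0,-0.0061,-0.0043,0.014,0,0],[0,-0.0063,-0.0039,0.015,0,0],[0,-0.0065,-0.0036,0.014,0,0],[0,-0.0067,-0.0032,0.015,0,0],[0,-0.0069,-0.0028,0.015,0,0],[0,0,0,0,0,0]]]'
python3 - <<'E'
from h import *
p,r=pose();print((p-.019*r.as_matrix()[:,2]).round(4))
a,_,_=cam("side");b,_,_=cam("scene")
A=cv2.resize(a[130:255,190:320],(520,500),interpolation=cv2.INTER_CUBIC);B=cv2.resize(b[160:270,180:250],(280,440),interpolation=cv2.INTER_CUBIC)
o=np.zeros((500,800,3),np.uint8);o[:,:520]=A;o[:440,520:]=B;save(o,"l1.png")
E
```

```text
clock: 14.65
tool_pos: [0.4866, 0.129, 0.1555]
eef_rot: [-0.545, 0.798, -0.214, 0.147]
contact_force: [-4.7, 2.8, -0.2]
opening: 0.111
finger_force: 22.7
[0.4777 0.1325 0.1719]
```

View pics/l1.png

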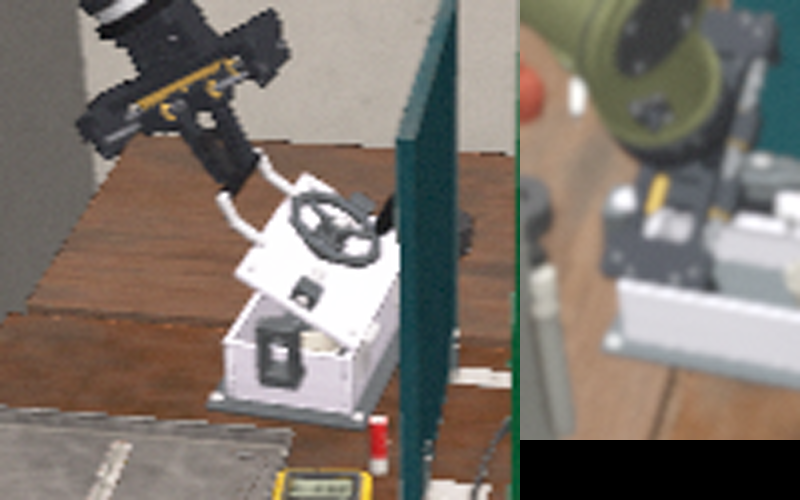

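The lid is at about 30° and rising with the gripper, clear of the partition. I continue in steps and watch the force, because the crank grip swings back near the partition.

```bash
python3 -m jog '[[[0,-0.0071,-0.0025,0.014,0,0],[0,-0.0072,-0.002,0.015,0,0],[0,-0.0073,-0.0016,0.014,0,0],[0,0,0,0,0,0]]]'
python3 -m jog '[[[0,-0.0074,-0.0012,0.015,0,0],[0,-0.0074,-0.0008,0.014,0,0],[0,-0.0075,-0.0004,0.015,0,0],[0,0,0,0,0,0]]]'
python3 -m jog '[[[0,-0.0074,0,0.014,0,0],[0,-0.0075,0.0004,0.015,0,0],[0,0,0,0,0,0]]]'
python3 -c "
from h import *
p,r=pose();print((p-.019*r.as_matrix()[:,2]).round(4))"
```

```text
clock: 15.25
tool_pos: [0.5011, 0.1235, 0.1718]
eef_rot: [-0.541, 0.793, -0.231, 0.159]
contact_force: [-4.9, 3.3, 1.0]
opening: 0.116
finger_force: 22.9
clock: 15.75
tool_pos: [0.5174, 0.1171, 0.186]
eef_rot: [-0.537, 0.788, -0.248, 0.171]
contact_force: [-3.4, 3.4, 2.8]
opening: 0.115
finger_force: 23.1
clock: 16.12
tool_pos: [0.529, 0.1127, 0.1941]
eef_rot: [-0.535, 0.784, -0.26, 0.179]
contact_force: [-3.3, 3.5, 2.0]
opening: 0.116
finger_force: 22.8
[0.5184 0.1168 0.2094]
```

```bash
python3 -m jog '[[[0,-0.0074,0.0009,0.014,0,0],[0,-0.0074,0.0013,0.015,0,0],[0,0,0,0,0,0]]]'
python3 -m jog '[[[0,-0.0073,0.0017,0.015,0,0],[0,-0.0071,0.0021,0.014,0,0],[0,0,0,0,0,0],[0,0,0,0,0,0],[0,0,0,0,0,0],[0,0,0,0,0,0]]]'
python3 - <<'E'
from h import *
p,r=pose();g=p-.019*r.as_matrix()[:,2];X=np.array([np.cos(.37),-np.sin(.37),0]);d=g-[.5968,.0862,.0665]
print(g.round(4),np.degrees(np.arctan2(d[2],-d@X))-9.06,np.hypot(d[2],d@X))
a,K,C=cam("side");np.savez("l2.npz",f=a,K=K,C=C);b,_,_=cam("scene")
A=cv2.resize(a[130:255,190:320],(520,500),interpolation=cv2.INTER_CUBIC);B=cv2.resize(b[160:270,180:250],(280,440),interpolation=cv2.INTER_CUBIC)
o=np.zeros((500,800,3),np.uint8);o[:,:520]=A;o[:440,520:]=B;save(o,"l2.png")
E
```

```text
clock: 16.5
tool_pos: [0.5412, 0.108, 0.2012]
eef_rot: [-0.532, 0.78, -0.271, 0.186]
contact_force: [-2.5, 4.7, 1.7]
opening: 0.114
finger_force: 22.7
clock: 17.25
tool_pos: [0.5536, 0.1033, 0.207]
eef_rot: [-0.53, 0.776, -0.282, 0.194]
contact_force: [-1.3, 5.1, 0.7]
opening: 0.113
finger_force: 22.4
[0.5422 0.1077 0.2216] 60.215435778859444 0.1657972015725014
```

View pics/l2.png

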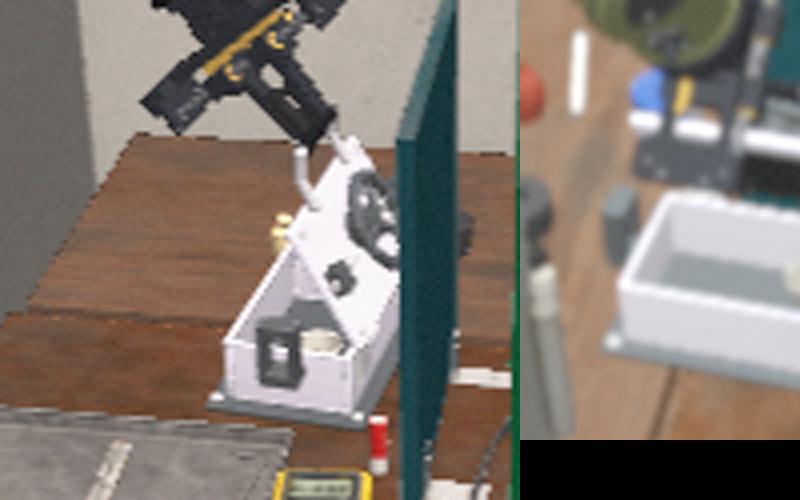

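The lid is open at 60.2° (radius 165.8 mm against 165 expected). The bar is still gripped, the crucible is visible and untouched, and contact forces are small. Handing in.

```bash
python3 -m jog '[[[0,0,0,0,0,0],[0,0,0,0,0,0],[0,0,0,0,0,0]]]' && python3 -c "
from plant import *
print(abs(get_state()['qd']).max(), finish_job())"
```

```text
clock: 17.73
tool_pos: [0.5536, 0.1033, 0.207]
eef_rot: [-0.53, 0.776, -0.282, 0.194]
contact_force: [-2.1, 5.0, 0.6]
opening: 0.109
finger_force: 22.4
the job is handed in; nothing more can be done
0.0008396430249929964 None
```

I wound the handwheel anticlockwise to its stop (about 6.9 rad) with the lid shut, then lifted the lid to about 60° and handed the job in at 17.7 s while holding the bar still; the crucible and other items were not touched.

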